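# Hold the oiled blank over the drying pyramid

### The job

Lift the loose thin wooden blank over the white tube rail and saddle it into the empty gap of the pyramid in the drying cradle, lined up with its neighbours, and let it go. Then lift the thick, freshly oiled blank over the rail too and finish while still holding it, quite still, about a centimetre above its place on top, centred over the gap between the two second-layer blanks, parallel to them and touching none, so that I can slip waxed paper under it. Leave the stacked blanks where they lie, do not touch the rail, and leave the other things on the bench alone.

Things in the scene. Friction and masses are not known exactly. Their poses are not given: they have to be found in the camera images.
- thin: the loose thin blank: plain pale wooden cylinder lying on the bench on the robot's right of the rail, 40 mm diameter, 60 mm long, about 55 g; its x axis is the cylinder axis (either way round). It can be pinched by its two flat ends (60 mm apart), the only grasp that fits between the neighbours in the pyramid. It rolls if pushed sideways
- thin_center (a point): centre of the thin blank (on its axis, mid length), 20 mm above the bench at the start
- thick: the thick oiled blank: pale wooden cylinder with two thin dark burnt lines round it, lying on the bench on the robot's right of the rail, 50 mm diameter, 56 mm long, about 85 g; its x axis is the cylinder axis (either way round). It can be pinched by its two flat ends. The thin and the thick blank may lie either way about (which is nearer the rail varies)
- thick_center (a point): centre of the thick blank (on its axis, mid length), 25 mm above the bench at the start
- cradle: fixed plywood drying cradle, left of the rail: floor 76 mm (x) by 138 mm (y), 12 mm thick, with a side rail 26 mm high and 8 mm thick along each y edge; its x ends are open. Origin at the centre of its underside on the bench; its x axis is the direction of all stacked blanks' axes. Three blanks lie side by side in it at y = -41, 0, +41 mm, and one more lies in one of the two gaps above them
- gap_mark: pencil line on the cradle floor beneath the EMPTY gap (at cradle y = +20 or -20 mm, varies); origin on the line's middle; axes parallel to the cradle's
- gap_seat (a point): where the thin blank's centre must come when saddled in the empty gap: 66 mm above the bench, axes parallel to the cradle's
- top_seat (a point): where the thick blank's centre would be if it were set down on top of the finished pyramid, touching: 107 mm above the bench, over the cradle's centre, axes parallel to the cradle's. It is to be held about 10 mm above this point
- base0_center (a point): centre of the first-layer blank at cradle y = -41 mm; like the thin blank (40 mm diameter, 60 mm long), loose, axis along cradle x
- base1_center (a point): centre of the middle first-layer blank, like base0
- base2_center (a point): centre of the first-layer blank at cradle y = +41 mm, like base0
- base0: first-layer blank at cradle y = -41 mm (origin at its underside as built; turns with it)
- base1: middle first-layer blank
- base2: first-layer blank at cradle y = +41 mm
- mid: the blank already lying in the second layer; like the thin blank, loose
- mid_center (a point): centre of the blank already lying in the second layer, 66 mm above the bench
- rail: fixed white tube rail standing between the loose blanks and the cradle: 16 mm tube, 300 mm long between the post axes along its x axis (roughly the robot's x), its top 130 mm above the bench, a post at each end with a small foot. Origin on the bench under its middle
- burner: bystander: red metal power unit 150 x 170 x 94 mm with a wire carrying handle up to 124 mm, origin at its underside's centre
- platter: bystander: flat turned wooden plate, 150 mm diameter, 22 mm high, origin at its underside's centre
- pliers: bystander: pliers with red handles lying flat, about 170 mm long and 18 mm high, origin at the pivot
- tub: bystander: white plastic tub with blue lid, 116 x 156 x 68 mm, origin at its underside's centre
There are look-alikes about, which are no part of the job. Leave any green look-alike of the thick alone. What is shaped like the thin but green is not meant.

How it is judged:
By the outcome, as a careful person would: the job done as asked, in the order asked, and still so for the second after the job is handed in, while the arm keeps its last pose, push and grip.
It also fails if it takes over 64 s, if anything falls off the work surface, if the arm or the gripper's body presses on something with over 40 N, if the wrist force passes 120 N, or if a joint passes its speed limit or range.

### The arm

A 6-joint arm with a two-finger parallel gripper is mounted at the origin on the work surface. World frame = base frame: x ahead of the robot, y to its left, z up, the work surface at z = 0. Lengths are in m, angles in rad, forces in N, time in s.
With the tool pointing down it reaches from about 0.35 to 0.975 m from the base axis. Payload 4.9 kg.
Tool frame: the origin (TCP) lies midway between the tips of the shut fingers; the grasp point (between the pads) lies 19 mm behind it (ctrl.hold_point_z is the distance from the TCP to the grasp point, in m); z points along the fingers, y is the line along which they close (so a half turn about z gives the same grasp; the last joint's range is limited). The gripper opens to 85 mm and grips with 20 to 120 N. Pads are 22 mm wide; open, the fingers measure 114 mm over their backs; the gripper's body (76 mm by 85 mm) begins 54 mm behind the grasp point. The pads swing forward as they close: fully open they stand 13 mm farther back than shut.
Start: joints at [-1.379, 0.053, 1.613, -0, 1.476, -0.119], TCP at [0.191, -0.595, 0.231] pointing down, gripper open.
Joint ranges: [-3.01, 3.01], [-1.01, 2.22], [0.06, 2.58], [-1.02, 4.17], [0.09, 2.62], [-3.14, 3.14]. Speed limits (rad/s): [2.57, 2.57, 3.14, 3.14, 3.14, 3.14].

### API

Orientations are given as a rotation vector (axis times angle).
In Python, from station import status, viewer, finish_job, ctrl gives the robot as it stands.
- The arm moves only by the shell command python3 -m jog 'ROWS' [FORCE]. ROWS is JSON, a list of rows, each a list of 7 numbers: the turn, a rotation vector about the tool's x, y, z each as a share of 5 degrees, from -1 to 1, then the shift along the tool's x, y, z each as a share of 30 mm, from -1 to 1, then the opening, from -1 (shut) to 1 (fully open). A call has 1 to 5 rows; each row shifts and turns the commanded pose from where the row before left it, along the tool's axes as they then stand; what a row does not reach is not made up. A row lasts 1/8 s, in which the tool goes at most 62.5 mm and 10.7 degrees, less where a joint would pass 70% of its speed; a pose out of reach is approached as far as the arm can. A call with a number of a shift or a turn outside -1 to 1 is refused whole. A call with a gripper value outside its range is refused whole. The fingers move at their own pace and stop on an object; FORCE is the grip in N (left out, the last holds). Time passes only in rows, so rows that do not move let the fingers close. It gives the time, the measured TCP pose, the force, the opening and the grip force at its end, in the units of the state.
- status.get_obs(): the state, without advancing time (a new reading comes with each control period).
- viewer.get_image(name): name is "side" or "top"; returns a dict with "img" (400x640x3 uint8, red, green, blue), "fovy" (degrees; the focal length in pixels is half the picture's height over the tangent of half this angle, whatever the lens; pixels are square), "cx", "cy" (the principal point, pixels), "rvec" (rotation vector, rad) and "tvec" (3), from world to camera coordinates, as OpenCV has them. Camera axes: x right, y down, z forward; pixel columns grow to the right and rows downward; lengths in m; the calibration is good to about 2 mm. A picture is of the moment at which its call begins. There is no depth.
- finish_job(): hands the job in; it is judged then, once.
The state is a dict: "t": time; "q": joint angles; "dq": joint speeds; "effort": joint torques, N m; "tool_pos": TCP position; "tool_rot": TCP orientation; "contact_force": force on the tool from outside, world axes, zero at the start; "wrist_torque": the same for the moment, N m; "opening": finger opening in m; "grip_force": force on a finger pad.
Only numpy, scipy, OpenCV 4.12 (cv2) and the standard library are available. Lean on these libraries where they do the work, as an engineer would, in place of code of your own. Each camera call takes 0.05 s, during which the arm holds its last target. There are 200 camera calls.

## Working session

There is one attempt and no reset: what is moved stays moved. The work goes in short steps, Python scripts to look and compute and a shell command to move; the robot and the scene stay as the last step left them, time stands still between calls to the robot, and variables do not carry over. Pictures are saved under pics/ and viewed, at most 10 in all, crops included, and the job is handed in when it is done.

```bash
ls; mkdir -p pics; python3 - <<'E'
from station import status, viewer, ctrl
import cv2,pickle
o=status.get_obs();print({k:o[k] for k in('t','tool_pos','tool_rot','opening')}, ctrl.hold_point_z)
for n in('side','top'):
    d=viewer.get_image(n);pickle.dump(d,open(f'{n}0.pkl','wb'))
    cv2.imwrite(f'pics/{n}0.png',d['img'][:,:,::-1]);print(n,d['fovy'],d['cx'],d['cy'],d['rvec'],d['tvec'],[k for k in d])
E
```

```text
pics
{'t': 0.0, 'tool_pos': array([ 0.19101683, -0.59443008,  0.23005795]), 'tool_rot': array([-3.10170482e+00, -4.85950790e-01,  1.41864966e-04]), 'opening': 0.08526844047349942} 0.0187
side 48.1599082072117 321.8540166079302 190.09130760003995 [ 0.66911293 -2.56550285  1.27311408] [0.48915862 0.23890198 1.2271515 ] ['img', 'fovy', 'cx', 'cy', 'rvec', 'tvec']
top 51.13436534121195 311.0915089106585 195.06684541804336 [ 2.13291315 -2.1178221   0.21134429] [0.01341005 0.57437323 1.22349931] ['img', 'fovy', 'cx', 'cy', 'rvec', 'tvec']
```

View pics/side0.png

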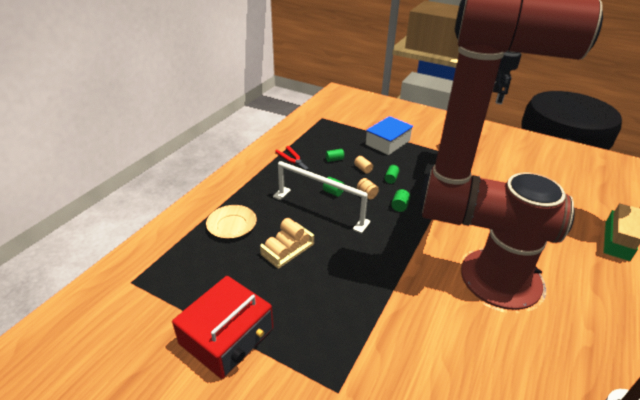

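View pics/top0.png

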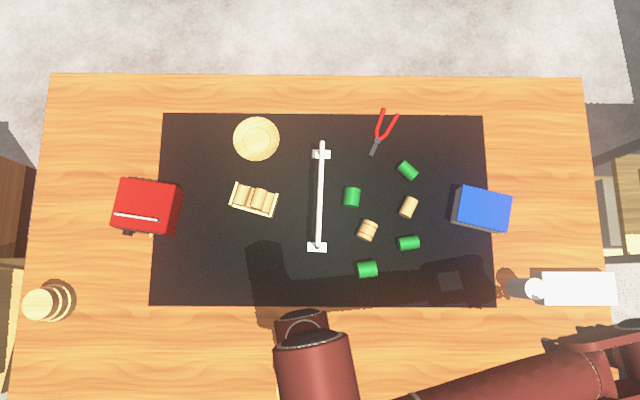

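Top view: the thick blank (two lines) is at about (368,230) and the thin at (409,207). The rail is at x≈320 and the cradle at (254,199), with the mid blank apparently on one side. In the side view the thick is at (368,188), the thin at (364,164) and the cradle at (288,242).

```bash
cat > h.py <<'E'
import numpy as np,cv2,pickle
def cam(d):
    f=200/np.tan(np.radians(d['fovy'])/2);K=np.array([[f,0,d['cx']],[0,f,d['cy']],[0,0,1.]])
    return K,cv2.Rodrigues(np.array(d['rvec'],float))[0],np.array(d['tvec'],float)
def ray(d,uv,z):
    K,R,t=cam(d);c=-R.T@t;v=R.T@np.linalg.inv(K)@[uv[0],uv[1],1];return c+v*(z-c[2])/v[2]
def proj(d,p):
    K,R,t=cam(d);return cv2.projectPoints(np.array(p,float).reshape(-1,3),cv2.Rodrigues(R)[0],t,K,None)[0][:,0]
def tri(d1,a,d2,b):
    P=[cam(d)[0]@np.c_[cam(d)[1],cam(d)[2]] for d in(d1,d2)]
    X=cv2.triangulatePoints(P[0],P[1],np.array(a,float),np.array(b,float))[:,0];return X[:3]/X[3]
def wood(d):
    h=cv2.cvtColor(d['img'],cv2.COLOR_RGB2HSV)
    return ((h[...,0]>5)&(h[...,0]<32)&(h[...,2]>70)&(h[...,1]>30)).astype(np.uint8)
def blobs(d,box):
    x0,y0,x1,y1=box;m=wood(d);mm=np.zeros_like(m);mm[y0:y1,x0:x1]=m[y0:y1,x0:x1]
    mm=cv2.morphologyEx(mm,cv2.MORPH_CLOSE,np.ones((3,3)))
    n,l,s,c=cv2.connectedComponentsWithStats(mm)
    r=[]
    for i in range(1,n):
        if s[i,4]>60:
            ct=cv2.findContours((l==i).astype(np.uint8),0,1)[0][0];r.append((c[i],s[i],cv2.minAreaRect(ct)))
    return r
def load(): return [pickle.load(open(f'{n}0.pkl','rb')) for n in('side','top')]
E
python3 - <<'E'
from h import *
S,T=load()
for d,bx,n in((S,(250,140,420,275),'s'),(T,(220,170,430,250),'t')):
    for c,s,r in blobs(d,bx): print(n,c.round(1),s,[np.round(x,1) for x in r],[ray(d,c,z).round(4)[:2] for z in(.02,.025,.04)])
a=cv2.resize(T['img'][170:225,220:290],None,fx=8,fy=8,interpolation=2)
b=cv2.resize(S['img'][212:272,253:323],None,fx=8,fy=8,interpolation=2)[:440]
b=cv2.resize(S['img'][212:267,253:323],None,fx=8,fy=8,interpolation=2)
cv2.imwrite('pics/c1.png',cv2.resize(np.vstack([a,b]),None,fx=.68,fy=.68)[:,:,::-1])
E
```

```text
s [265.2 153.4] [250 140  47  41 961] [array([264. , 149.5]), array([28.4, 61. ]), np.float64(49.4)] [array([ 0.8872, -0.1652]), array([ 0.8825, -0.159 ]), array([ 0.8687, -0.1402])]
s [389.5 144.6] [366 140  54  15 422] [array([392.5, 147. ]), array([14., 53.]), np.float64(90.0)] [array([ 0.5111, -0.4587]), array([ 0.5085, -0.4509]), array([ 0.5009, -0.4272])]
s [363.4 163.7] [354 155  20  19 235] [array([363.4, 163.6]), array([20.1, 12.3]), np.float64(38.7)] [array([ 0.544 , -0.2879]), array([ 0.5413, -0.281 ]), array([ 0.5331, -0.2602])]
s [288.  179.3] [273 161  60  39 303] [array([297.9, 188.1]), array([58.2, 37.2]), np.float64(25.0)] [array([ 0.7281, -0.0699]), array([ 0.7244, -0.0642]), array([ 0.7132, -0.047 ])]
s [364.1 195.2] [334 177  45  49 556] [array([362.1, 197.6]), array([48.4, 38. ]), np.float64(62.3)] [array([ 0.4655, -0.1207]), array([ 0.4632, -0.1147]), array([ 0.4563, -0.0966])]
s [252.5 219.2] [250 208   7  23 120] [array([253., 219.]), array([ 6., 22.]), np.float64(0.0)] [array([0.7118, 0.16  ]), array([0.7082, 0.1644]), array([0.6972, 0.1779])]
s [286.7 242.6] [ 260  217   55   52 1613] [array([287. , 243.5]), array([39.1, 50.8]), np.float64(42.4)] [array([0.5672, 0.194 ]), array([0.5643, 0.1982]), array([0.5558, 0.2111])]
s [413.5 263.4] [402 243  18  32 298] [array([410.5, 258.5]), array([31., 17.]), np.float64(90.0)] [array([0.2212, 0.0893]), array([0.2203, 0.0941]), array([0.2174, 0.1087])]
t [266.7 206.9] [ 220  170   99   80 7221] [array([269. , 209.5]), array([79., 98.]), np.float64(90.0)] [array([0.5423, 0.1555]), array([0.5415, 0.155 ]), array([0.5391, 0.1535])]
t [372.9 199.7] [ 323  170  107   80 3947] [array([376. , 209.5]), array([ 79., 106.]), np.float64(90.0)] [array([ 0.5676, -0.1768]), array([ 0.5667, -0.176 ]), array([ 0.564 , -0.1736])]
```

View pics/c1.png

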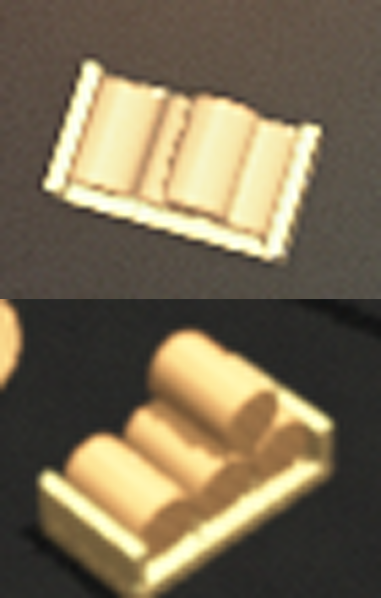

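The crop shows the mid blank in the gap on the rail's side (robot's right), so the empty gap is the left one. Cradle corners in the top view come out near (236,181), (228,204), (278,193) and (271,218).

```bash
cat >> h.py <<'E'
def fine(d,box,thr=115,k=8,sat=40):
    x0,y0,x1,y1=box;g=cv2.resize(d['img'][y0:y1,x0:x1],None,fx=k,fy=k,interpolation=cv2.INTER_CUBIC)
    h=cv2.cvtColor(g,cv2.COLOR_RGB2HSV);m=((h[...,2]>thr)&(h[...,0]>5)&(h[...,0]<32)&(h[...,1]>sat)).astype(np.uint8)
    m=cv2.morphologyEx(m,cv2.MORPH_CLOSE,np.ones((17,17)))
    ct=max(cv2.findContours(m,0,1)[0],key=cv2.contourArea)
    M=cv2.moments(ct);tr=lambda p:(np.array(p,float)+.5)/k-.5+[x0,y0]
    r=cv2.minAreaRect(ct)
    return tr([M['m10']/M['m00'],M['m01']/M['m00']]),tr(cv2.boxPoints(r)),tr(ct[:,0]),tr(r[0])
E
python3 - <<'E'
from h import *
S,T=load()
for n,bt,bs,z in(('thin',(395,192,425,222),(350,150,377,177),.02),('thick',(354,215,383,245),(354,175,382,203),.025)):
    ct,qt,_,rt=fine(T,bt);cs,qs,_,rs=fine(S,bs)
    print(n,ct.round(1),rt.round(1),cs.round(1),rs.round(1));print(' top',ray(T,ct,z).round(4),ray(T,rt,z).round(4),'side',ray(S,cs,z).round(4),'tri',tri(T,ct,S,cs).round(4))
    w=np.array([ray(T,p,z)[:2] for p in qt]);e=np.diff(w,axis=0)[:2]
    print(' edges len',np.linalg.norm(e,axis=1).round(4),'dir',np.degrees(np.arctan2(e[:,1],e[:,0])).round(1))
    w=np.array([ray(S,p,z)[:2] for p in qs]);
ct,qt,c,rt=fine(T,(223,175,285,223))
print('cradle top',qt.round(1).tolist())
w=np.array([ray(T,p,.026)[:2] for p in qt]);e=np.diff(w,axis=0);print(w.round(4),w.mean(0),np.linalg.norm(e,axis=1),np.degrees(np.arctan2(e[:,1],e[:,0])))
ap=cv2.approxPolyDP((c*8).astype(np.int32),14,True)[:,0]/8;print(ap.round(1).tolist())
# rail: white-ish
for d,bx in((T,(300,135,340,260)),(S,(268,155,375,235))):
    x0,y0,x1,y1=bx;h=cv2.cvtColor(d['img'],cv2.COLOR_RGB2HSV);m=((h[...,2]>150)&(h[...,1]<60)).astype(np.uint8)[y0:y1,x0:x1]
    big=cv2.resize(m*255,None,fx=3,fy=3);print(np.c_[np.arange(y0,y1,8),[ (np.nonzero(m[i])[0][[0,-1]]+x0 if m[i].any() else [0,0]) for i in range(0,y1-y0,8)]].tolist())
a=[cv2.resize(d['img'][y:y+80,x:x+95],None,fx=8,fy=8,interpolation=2) for d,x,y in((T,340,180),(S,320,140))]
cv2.imwrite('pics/c2.png',cv2.resize(np.hstack(a),(800,337))[:,:,::-1])
E
```

```text
thin [408.4 206.8] [408.5 206.7] [363.5 163.2] [363.6 163. ]
 top [ 0.5461 -0.2878  0.02  ] [ 0.5462 -0.2881  0.02  ] side [ 0.5449 -0.2908  0.02  ] tri [ 0.5447 -0.2876  0.0222]
 edges len [0.0715 0.0421] dir [ -27.8 -117. ]
thick [367.2 229.8] [367.3 229.8] [367.5 187.3] [367.  187.5]
 top [ 0.4722 -0.1565  0.025 ] [ 0.4724 -0.1567  0.025 ] side [ 0.4711 -0.1594  0.025 ] tri [ 0.471  -0.1565  0.0271]
 edges len [0.0658 0.0513] dir [ -25.5 -114.9]
cradle top [[226.5, 205.6], [234.1, 179.4], [279.9, 192.6], [272.3, 218.8]]
[[0.5443 0.2799]
 [0.6279 0.2598]
 [0.5867 0.115 ]
 [0.504  0.1367]] [0.56572179 0.19784525] [0.08600946 0.15057472 0.08551948] [ -13.44757869 -105.87254521  165.33537209]
[[234.4, 181.1], [227.8, 204.5], [271.9, 217.4], [278.2, 192.4]]
[[135, 0, 0], [143, 319, 324], [151, 312, 330], [159, 319, 324], [167, 318, 323], [175, 318, 323], [183, 318, 323], [191, 317, 322], [199, 317, 322], [207, 317, 322], [215, 316, 321], [223, 316, 321], [231, 316, 321], [239, 315, 320], [247, 307, 326], [255, 0, 0]]
[[155, 0, 0], [163, 278, 287], [171, 297, 308], [179, 318, 330], [187, 283, 352], [195, 275, 367], [203, 0, 0], [211, 0, 0], [219, 364, 367], [227, 353, 365]]
```

View pics/c2.png

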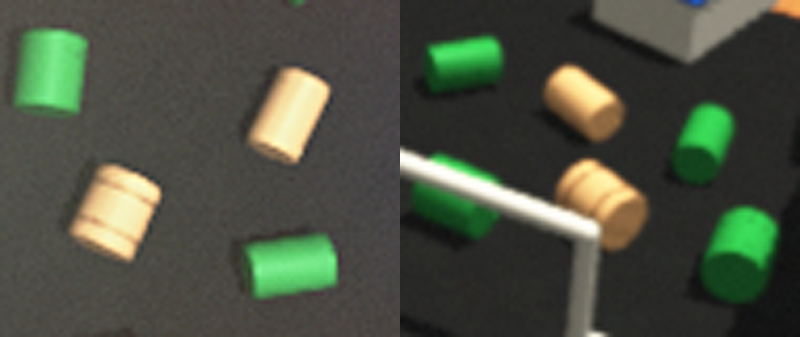

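The thick blank with its two lines is at top (367,230) and the plain thin one at (408,207). Both have their axes about -26° from world x, and the greens stay clear of the grasps.

```bash
cat > go.py <<'E'
import sys,numpy as np
from station import status
from scipy.spatial.transform import Rotation as R
def yaw(o):
    y=R.from_rotvec(o['tool_rot']).as_matrix()[:,1];return np.degrees(np.arctan2(y[1],y[0]))
def plan(x,y,z,a=None):
    """turn about tool z (shares of 5deg), then tool-axis shift (shares of 30mm)"""
    o=status.get_obs();M=R.from_rotvec(o['tool_rot'])
    print('t',round(o['t'],2),'pos',o['tool_pos'].round(4),'yaw',yaw(o).round(2),'tilt z',M.as_matrix()[:,2].round(4),'open',round(o['opening'],4),'grip',round(o['grip_force'],1),'F',np.round(o['contact_force'],1),'q6',round(o['q'][5],2))
    if a is not None:
        da=(a-yaw(o)+90)%180-90;print('turn z total',round(-da/5,2));M=M*R.from_euler('z',-da,degrees=True)
    print('shift total',(M.inv().apply(np.array([x,y,z])-o['tool_pos'])/.03).round(2))
if __name__=='__main__': plan(*map(float,sys.argv[1:]))
E
python3 go.py .5455 -.289 .09 -27.8
```

```text
t 0.1 pos [ 0.191  -0.5945  0.2302] yaw -72.19 tilt z [-3.0e-04  1.8e-03 -1.0e+00] open 0.0853 grip 0.0 F [-0.3  1.2 -0.6] q6 -0.12
turn z total -8.88
shift total [14.51  5.71  4.69]
```

```bash
python3 -m jog '[[0,0,-1,0,0,0,1],[0,0,-1,0,0,0,1],[0,0,-1,0,0,0,1],[0,0,-1,0,0,0,1],[0,0,-1,0,0,0,1]]' 
python3 -m jog '[[0,0,-1,0,0,0,1],[0,0,-1,0,0,0,1],[0,0,-1,0,0,0,1],[0,0,-0.88,0,0,0,1]]'
python3 -m jog '[[0,0,0,1,0.4,0,1],[0,0,0,1,0.4,0,1],[0,0,0,1,0.4,0,1],[0,0,0,1,0.4,0,1],[0,0,0,1,0.4,0,1]]'
python3 -m jog '[[0,0,0,1,0.4,0,1],[0,0,0,1,0.4,0,1],[0,0,0,1,0.4,0,1],[0,0,0,1,0.4,0,1],[0,0,0,1,0.4,0,1]]'
python3 -m jog '[[0,0,0,1,0.4,0.8,1],[0,0,0,1,0.4,0.8,1],[0,0,0,1,0.4,0.8,1],[0,0,0,1,0.4,0.8,1],[0,0,0,0.5,0.1,0.8,1]]'
python3 -m jog '[[0,0,0,0,0,0,1],[0,0,0,0,0,0,1]]'; python3 go.py .5455 -.289 .003 -27.8
python3 - <<'E'
from station import viewer
import cv2,pickle
for n in('side','top'):
    d=viewer.get_image(n);pickle.dump(d,open(f'{n}1.pkl','wb'))
S=pickle.load(open('side1.pkl','rb'));T=pickle.load(open('top1.pkl','rb'))
a=[cv2.resize(d['img'][y:y+80,x:x+95],None,fx=8,fy=8,interpolation=2) for d,x,y in((T,360,165),(S,320,110))]
cv2.imwrite('pics/c3.png',cv2.resize(cv2.hconcat(a),(800,337))[:,:,::-1])
E
```

```text
t: 0.72
tool_pos: [0.1911, -0.5947, 0.2305]
tool_rot: [-2.922, -1.15, -0.0]
contact_force: [0.3, 0.3, 0.3]
opening: 0.0858
grip_force: 0.0
t: 1.23
tool_pos: [0.1911, -0.5947, 0.2306]
tool_rot: [-2.687, -1.626, -0.001]
contact_force: [-0.4, 0.2, 0.2]
opening: 0.0857
grip_force: 0.0
t: 1.85
tool_pos: [0.3147, -0.4893, 0.2307]
tool_rot: [-2.689, -1.622, -0.0]
contact_force: [0.0, -0.8, 0.1]
opening: 0.0852
grip_force: 0.0
t: 2.48
tool_pos: [0.4377, -0.3846, 0.2307]
tool_rot: [-2.689, -1.622, 0.0]
contact_force: [0.8, -0.9, -0.1]
opening: 0.0857
grip_force: 0.0
t: 3.1
tool_pos: [0.546, -0.2886, 0.1099]
tool_rot: [-2.688, -1.624, 0.0]
contact_force: [-0.5, 0.0, -1.0]
opening: 0.0853
grip_force: 0.0
t: 3.35
tool_pos: [0.5452, -0.2905, 0.112]
tool_rot: [2.689, 1.622, -0.0]
contact_force: [1.0, 0.2, 0.0]
opening: 0.0852
grip_force: 0.0
t 3.35 pos [ 0.5452 -0.2905  0.112 ] yaw -27.8 tilt z [ 4.e-04 -6.e-04 -1.e+00] open 0.0852 grip 0.0 F [1.  0.2 0. ] q6 -0.12
turn z total -0.0
shift total [ 0.05 -0.02  3.63]
```

View pics/c3.png

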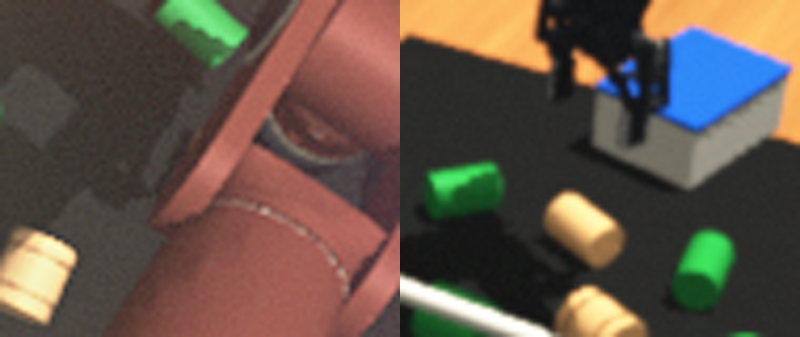

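The top view is blocked by the arm, but the side view shows the open fingers straddling the thin blank's ends in line with its axis. I'll descend and pinch.

```bash
python3 -m jog '[[0,0,0,0.05,0,1,1],[0,0,0,0,0,1,1],[0,0,0,0,0,0.8,1],[0,0,0,0,0,0.5,1],[0,0,0,0,0,0.3,1]]' 
python3 -m jog '[[0,0,0,0,0,0,0.6],[0,0,0,0,0,0,0.4],[0,0,0,0,0,0,0.2],[0,0,0,0,0,0,0],[0,0,0,0,0,0,-0.2]]' 30
python3 -m jog '[[0,0,0,0,0,0,-0.4],[0,0,0,0,0,0,-0.6],[0,0,0,0,0,0,-1],[0,0,0,0,0,0,-1]]' 30
python3 -m jog '[[0,0,0,0,0,-0.5,-1],[0,0,0,0,0,-1,-1],[0,0,0,0,0,-1,-1],[0,0,0,0,0,-1,-1],[0,0,0,0,0,-1,-1]]' 40
python3 -m jog '[[0,0,0,0,0,-1,-1],[0,0,0,0,0,-1,-1],[0,0,0,0,0,-1,-1],[0,0,0,0,0,0,-1]]'
python3 - <<'E'
from station import viewer
import cv2,pickle
from h import *
for n in('side','top'):
    d=viewer.get_image(n);pickle.dump(d,open(f'{n}2.pkl','wb'))
from station import status
p=status.get_obs()['tool_pos'];S=pickle.load(open('side2.pkl','rb'));u,v=proj(S,p)[0].astype(int);print(u,v)
cv2.imwrite('pics/c4.png',cv2.resize(S['img'][max(0,v-40):v+50,u-50:u+60],None,fx=6,fy=6,interpolation=2)[:,:,::-1])
# cradle top corners
T=pickle.load(open('top0.pkl','rb'))
for d in load(): K,R,t=cam(d);print('cam',(-R.T@t).round(3))
E
python3 go.py .566 .198 .27 -14
```

```text
t: 4.08
tool_pos: [0.546, -0.2892, 0.0034]
tool_rot: [2.69, 1.622, 0.0]
contact_force: [-0.4, -0.0, -0.3]
opening: 0.0856
grip_force: 0.0
t: 4.7
tool_pos: [0.5466, -0.2891, 0.0044]
tool_rot: [2.689, 1.622, 0.001]
contact_force: [-0.4, -0.1, 5.3]
opening: 0.0597
grip_force: 32.7
t: 5.2
tool_pos: [0.5466, -0.2891, 0.0044]
tool_rot: [2.689, 1.622, 0.001]
contact_force: [-1.2, -0.3, 6.4]
opening: 0.0596
grip_force: 32.8
t: 5.82
tool_pos: [0.5456, -0.2883, 0.1395]
tool_rot: [-2.69, -1.623, 0.0]
contact_force: [0.4, -0.4, -0.7]
opening: 0.0594
grip_force: 43.8
t: 6.32
tool_pos: [0.5472, -0.2894, 0.2319]
tool_rot: [2.685, 1.62, 0.004]
contact_force: [0.3, -0.2, -0.3]
opening: 0.0594
grip_force: 43.8
367 111
cam [0.05  0.97  0.926]
cam [0.333 0.027 1.31 ]
t 6.42 pos [ 0.5456 -0.2883  0.2275] yaw -27.79 tilt z [-6.e-04  5.e-04 -1.e+00] open 0.0597 grip 43.8 F [ 0.   1.  -0.5] q6 -0.12
turn z total -2.76
shift total [15.89 -3.26 -1.41]
```

View pics/c4.png

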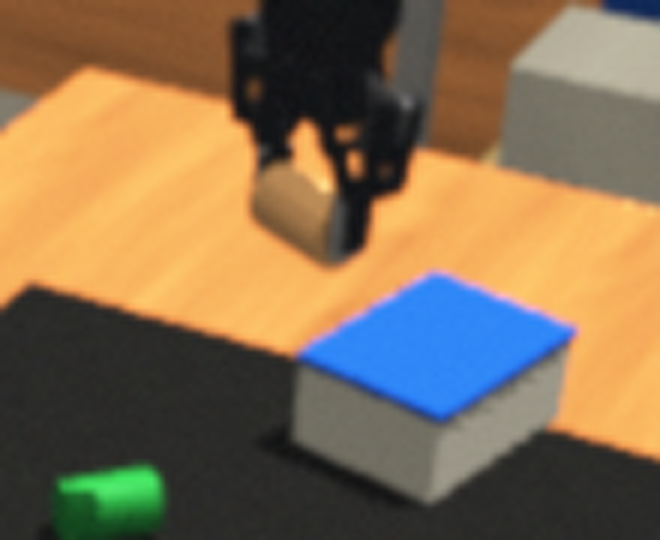

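Thin blank is firmly held between the fingers in the side view, well above the bench. Now I'll refine the cradle pose from its edge lines.

```bash
cat > crad.py <<'E'
from h import *
S,T=load()
def line(d,c,a,b,z):
    a,b=np.array(a),np.array(b);e=(b-a)/np.linalg.norm(b-a);L=np.linalg.norm(b-a);s=(c-a)@e;n=abs((c-a)@[-e[1],e[0]])
    p=c[(s>.12*L)&(s<.88*L)&(n<1.5)];w=np.array([ray(d,q,z)[:2] for q in p])
    vx,vy,x,y=cv2.fitLine(w.astype(np.float32),cv2.DIST_HUBER,0,1e-4,1e-4).ravel();res=np.abs((w-[x,y])@[-vy,vx]).mean()
    return np.array([vx,vy]),np.array([x,y]),len(p),res
def ang(v):return (np.degrees(np.arctan2(v[1],v[0]))+90)%180-90
c=fine(T,(223,175,285,223))[2]
lx=line(T,c,(227.8,204.5),(271.9,217.4),0);hy=line(T,c,(234.4,181.1),(227.8,204.5),.026);ly=line(T,c,(278.2,192.4),(271.9,217.4),0)
for n,l in(('lx',lx),('hy',hy),('ly',ly)):print('T',n,ang(l[0]).round(2),l[1].round(4),l[2],l[3].round(5))
cs=fine(S,(254,208,324,275),thr=90)[2]
ap=cv2.approxPolyDP((cs*8).astype(np.int32),12,True)[:,0]/8;print(ap.round(1).tolist())
E
python3 crad.py
```

```text
T lx 74.4 [0.5265 0.2036] 269 0.0004
T hy -15.32 [0.5796 0.2695] 142 0.00035
T ly -15.83 [0.5514 0.1289] 158 0.00048
[[288.9, 217.0], [281.4, 220.2], [280.2, 230.0], [275.0, 236.1], [269.1, 236.4], [264.1, 242.9], [259.4, 244.4], [261.1, 253.9], [277.9, 267.9], [313.6, 242.2], [313.6, 233.6]]
```

```bash
python3 -m jog '[[0,0,-1,1,-0.2,0,-1],[0,0,-1,1,-0.2,0,-1],[0,0,-0.76,1,-0.2,0,-1],[0,0,0,1,-0.2,0,-1],[0,0,0,1,-0.2,0,-1]]' 
python3 -m jog '[[0,0,0,1,-0.2,0,-1],[0,0,0,1,-0.2,0,-1],[0,0,0,1,-0.2,0,-1],[0,0,0,1,-0.2,0,-1],[0,0,0,1,-0.2,0,-1]]'
python3 go.py .571 .218 .17 -14.5
```

```text
t: 7.05
tool_pos: [0.5658, -0.1363, 0.2254]
tool_rot: [-2.473, -1.932, 0.003]
contact_force: [-0.0, 0.1, -0.9]
opening: 0.0595
grip_force: 43.7
t: 7.68
tool_pos: [0.5729, 0.0162, 0.2255]
tool_rot: [-2.473, -1.932, 0.005]
contact_force: [0.6, -0.3, -0.2]
opening: 0.0595
grip_force: 43.7
t 7.67 pos [0.5729 0.0162 0.2255] yaw -14.0 tilt z [-4.3e-03  5.0e-04 -1.0e+00] open 0.0595 grip 43.7 F [ 0.6 -0.3 -0.2] q6 0.14
turn z total 0.1
shift total [ 6.5  -1.74  1.85]
```

```bash
cat >> crad.py <<'E'
sh=line(S,cs,(261.1,253.9),(277.9,267.9),0);sl=line(S,cs,(277.9,267.9),(313.6,242.2),0)
for n,l in(('hy',sh),('lx',sl)):print('S',n,ang(l[0]).round(2),l[1].round(4),l[2],l[3].round(5))
for A in(-15.5,-15,-14.5):
    ux=np.array([np.cos(np.radians(A)),np.sin(np.radians(A))]);uy=np.array([-ux[1],ux[0]])
    for n,X,Y in(('T',lx[1]@ux+.038,(hy[1]@uy+ly[1]@uy)/2),('S',sl[1]@ux+.038,sh[1]@uy-.069)): print(A,n,(X*ux+Y*uy).round(4),'width',((hy[1]-ly[1])@uy).round(4))
E
python3 crad.py | tail -8
```

```text
S hy -16.85 [0.5838 0.262 ] 110 0.00023
S lx 74.17 [0.5291 0.2166] 224 0.00027
-15.5 T [0.5648 0.1994] width 0.1431
-15.5 S [0.5629 0.1963] width 0.1431
-15 T [0.5648 0.1994] width 0.1431
-15 S [0.563  0.1962] width 0.1431
-14.5 T [0.5647 0.1994] width 0.1432
-14.5 S [0.5631 0.1961] width 0.1432
```

```bash
python3 -m jog '[[0,0,0.3,1,-0.25,0,-1],[0,0,0,1,-0.25,0,-1],[0,0,0,1,-0.25,0,-1],[0,0,0,1,-0.25,0.3,-1],[0,0,0,1,-0.25,0.5,-1]]' 
python3 -m jog '[[0,0,0,1,-0.25,0.5,-1],[0,0,0,0.5,-0.2,1,-1],[0,0,0,0,0,0.8,-1],[0,0,0,0,0,0,-1],[0,0,0,0,0,0,-1]]'
python3 go.py .571 .2168 .11 -15.6
cat > look.py <<'E'
import sys,pickle
from station import viewer
from h import *
k=sys.argv[1];o=[]
for n,x,y in(('top',215,150),('side',245,170)):
    d=viewer.get_image(n);pickle.dump(d,open(f'{n}{k}.pkl','wb'));o.append(cv2.resize(d['img'][y:y+100,x:x+85],(400,470),interpolation=2))
cv2.imwrite(f'pics/l{k}.png',np.hstack(o)[:,:,::-1])
E
python3 look.py 3
```

```text
t: 8.3
tool_pos: [0.5764, 0.1705, 0.202]
tool_rot: [-2.5, -1.901, 0.004]
contact_force: [0.7, 0.4, -1.3]
opening: 0.0595
grip_force: 43.7
t: 8.93
tool_pos: [0.5762, 0.2164, 0.1351]
tool_rot: [-2.501, -1.901, 0.001]
contact_force: [0.3, -0.7, 0.4]
opening: 0.0594
grip_force: 43.7
t 8.93 pos [0.5762 0.2164 0.1351] yaw -15.51 tilt z [-7.e-04 -1.e-04 -1.e+00] open 0.0594 grip 43.7 F [ 0.3 -0.7  0.4] q6 0.51
turn z total 0.02
shift total [-0.03 -0.17  0.84]
```

View pics/l3.png

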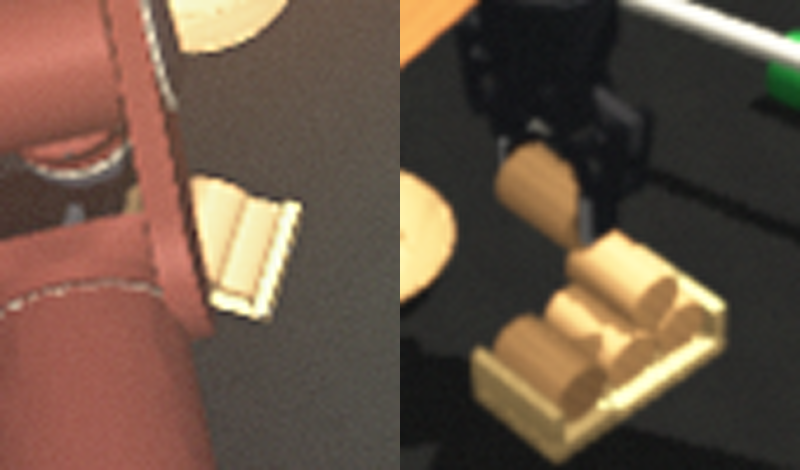

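Top view is blocked over the gap. The side view (right) shows the held blank at about px (272,211), left of and above the mid blank (293,228), with all four stacked blanks intact. I'll compare outlines numerically in the side view.

```bash
cat > rel.py <<'E'
import sys,pickle
from h import *
d=pickle.load(open('side3.pkl','rb'));S0=load()[0]
def edge(d,box,z,thr,rows,nm):
    x0,y0,x1,y1=box;k=8;g=cv2.resize(d['img'][y0:y1,x0:x1],None,fx=k,fy=k,interpolation=2)
    h=cv2.cvtColor(g,cv2.COLOR_RGB2HSV);m=((h[...,2]>thr)&(h[...,0]>4)&(h[...,0]<30)&(h[...,1]>60)).astype(np.uint8)
    cs=sorted(cv2.findContours(m,0,1)[0],key=cv2.contourArea)[-1][:,0]
    p=(cs+.5)/k-.5+[x0,y0];ap=cv2.approxPolyDP(cs,8,True)[:,0]/k+[x0,y0]
    print(nm,ap.round(1).tolist());return p
edge(d,(260,195,288,226),.15,70,0,'held')
edge(d,(278,214,306,242),.066,95,0,'mid')
edge(S0,(278,214,306,242),.066,95,0,'mid0')
E
python3 rel.py
python3 - <<'E'
# predicted outlines in side cam for mid & held, assuming cradle (.5655,.197,-15.6)
from h import *
import pickle
d=pickle.load(open('side3.pkl','rb'))
def cyl(c,a,r=.02,L=.03):
    u=np.array([np.cos(np.radians(a)),np.sin(np.radians(a)),0]);v=np.array([-u[1],u[0],0]);t=np.linspace(0,2*np.pi,60)
    P=[c+s*L*u+r*(np.cos(q)*v+np.sin(q)*np.array([0,0,1])) for s in(-1,1) for q in t];p=proj(d,P)
    h=cv2.convexHull(p.astype(np.float32)*8)
    return cv2.approxPolyDP(h,8,True)[:,0]/8
print('held',cyl(np.array([.5762,.2164,.1507]),-15.5).round(1).tolist())
a=np.radians(-15.6);uy=np.array([-np.sin(a),np.cos(a),0])
print('mid',cyl(np.array([.5655,.197,.066])-.0205*uy,-15.6).round(1).tolist())
E
```

```text
held [[269.8, 201.4], [266.0, 205.1], [265.8, 212.4], [279.9, 222.8], [279.9, 225.9], [287.9, 225.9], [287.9, 220.1], [285.2, 221.8], [283.4, 220.8], [283.2, 209.9], [281.2, 205.0], [275.0, 200.1]]
mid [[278.0, 214.0], [278.0, 221.1], [280.9, 223.0], [281.5, 229.1], [278.0, 231.8], [278.0, 241.9], [305.9, 241.9], [305.9, 231.6], [304.5, 230.1], [305.9, 227.9], [291.4, 218.8], [284.1, 221.6], [282.2, 218.5], [283.2, 214.0]]
mid0 [[283.9, 218.6], [280.6, 223.8], [281.6, 229.9], [278.0, 231.8], [278.0, 241.9], [305.9, 241.9], [305.9, 228.0], [290.2, 217.9]]
held [[290.8999938964844, 215.39999389648438], [286.6000061035156, 221.6999969482422], [281.70001220703125, 223.0], [266.1000061035156, 211.89999389648438], [265.6000061035156, 206.10000610351562], [269.29998779296875, 201.10000610351562], [274.3999938964844, 199.8000030517578], [290.20001220703125, 210.5]]
mid [[303.70001220703125, 232.10000610351562], [299.6000061035156, 238.10000610351562], [295.1000061035156, 239.5], [280.1000061035156, 228.60000610351562], [279.6000061035156, 224.0], [283.29998779296875, 218.60000610351562], [288.0, 217.1999969482422], [303.20001220703125, 227.6999969482422]]
```

```bash
python3 go.py .5713 .2145 .062 -15.6; python3 - <<'E'
from station import status
print(status.get_obs()['q'].round(2))
E
```

```text
t 9.03 pos [0.577  0.2165 0.1365] yaw -15.52 tilt z [ 1.9e-03  5.0e-04 -1.0e+00] open 0.0595 grip 43.7 F [-0.4 -0.6 -1. ] q6 0.51
turn z total 0.02
shift total [-0.12 -0.17  2.48]
[0.24 0.11 1.72 0.   1.31 0.51]
```

```bash
python3 -m jog '[[0,0,0,-0.1,-0.17,0,-1],[0,0,0,0,0,0.6,-1],[0,0,0,0,0,0.6,-1],[0,0,0,0,0,0.4,-1],[0,0,0,0,0,0,-1]]'
python3 -m jog '[[0,0,0,0,0,0.3,-1],[0,0,0,0,0,0.2,-1],[0,0,0,0,0,0,-1],[0,0,0,0,0,0,-1]]'
python3 go.py .5715 .2153 .0504 -15.6; python3 look.py 4
```

```text
t: 9.65
tool_pos: [0.5692, 0.2147, 0.0849]
tool_rot: [-2.499, -1.901, 0.006]
contact_force: [-1.4, -0.4, -1.1]
opening: 0.0596
grip_force: 43.7
t: 10.15
tool_pos: [0.5708, 0.2151, 0.0726]
tool_rot: [2.5, 1.902, 0.001]
contact_force: [0.0, 0.1, -0.0]
opening: 0.0595
grip_force: 43.7
t 10.15 pos [0.5708 0.2151 0.0726] yaw -15.5 tilt z [ 5.e-04  1.e-04 -1.e+00] open 0.0595 grip 43.7 F [ 0.   0.1 -0. ] q6 0.51
turn z total 0.02
shift total [0.01 0.02 0.74]
```

View pics/l4.png

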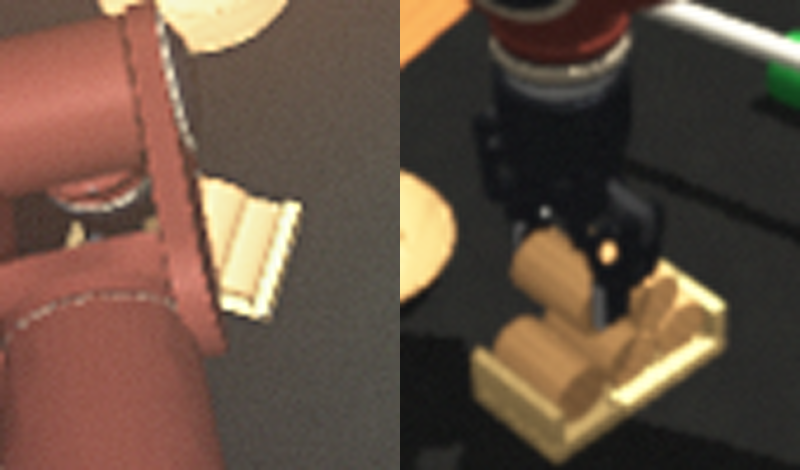

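The held blank hangs at about px (275,228), over the empty gap between base1 and base2, touching nothing. I'll check the offset numerically against base2.

```bash
cat > rel2.py <<'E'
import sys,pickle
from h import *
d=pickle.load(open(f'side{sys.argv[1]}.pkl','rb'))
a=np.radians(-15.6);ux=np.array([np.cos(a),np.sin(a),0]);uy=np.array([-ux[1],ux[0],0])
def cyl(c,r=.02,L=.03):
    t=np.linspace(0,2*np.pi,60);P=[c+s*L*ux+r*(np.cos(q)*uy+np.sin(q)*np.array([0,0,1])) for s in(-1,1) for q in t]
    return cv2.approxPolyDP(cv2.convexHull(proj(d,P).astype(np.float32)*8),8,True)[:,0]/8
def con(box,thr,nm):
    x0,y0,x1,y1=box;k=8;g=cv2.resize(d['img'][y0:y1,x0:x1],None,fx=k,fy=k,interpolation=2);h=cv2.cvtColor(g,cv2.COLOR_RGB2HSV)
    m=((h[...,2]>thr)&(h[...,0]>4)&(h[...,0]<30)&(h[...,1]>60)).astype(np.uint8);m=cv2.morphologyEx(m,2,np.ones((5,5)))
    for c in sorted(cv2.findContours(m,0,1)[0],key=cv2.contourArea)[-2:]:print(nm,(cv2.approxPolyDP(c,8,True)[:,0]/k+[x0,y0]).round(1).tolist())
if __name__=='__main__':
    C=np.array([.566,.1947,0]);con((262,210,292,262),60,'obs')
    print('held',cyl(np.array([.5708,.2151,.0882])).round(1).tolist());print('base2',cyl(C+.041*uy+[0,0,.032]).round(1).tolist())
E
python3 rel2.py 4
```

```text
obs [[289.8, 220.8], [286.8, 223.5], [288.6, 226.5], [291.9, 224.2]]
obs [[273.8, 218.8], [268.9, 223.6], [268.0, 228.5], [275.4, 236.2], [269.6, 237.0], [264.1, 243.8], [262.0, 243.2], [262.0, 256.0], [268.9, 261.9], [289.4, 261.9], [291.9, 259.8], [291.9, 254.2], [290.8, 254.0], [291.9, 253.6], [291.9, 237.5], [288.0, 239.8], [286.4, 239.1], [286.4, 228.8], [284.2, 223.6], [278.1, 217.8]]
held [[293.29998779296875, 233.0], [289.1000061035156, 239.1999969482422], [284.29998779296875, 240.60000610351562], [269.20001220703125, 229.39999389648438], [268.79998779296875, 224.0], [272.3999938964844, 219.10000610351562], [277.29998779296875, 217.60000610351562], [292.70001220703125, 228.39999389648438]]
base2 [[288.20001220703125, 251.0], [284.1000061035156, 257.1000061035156], [279.29998779296875, 258.70001220703125], [264.20001220703125, 247.0], [264.1000061035156, 242.10000610351562], [267.70001220703125, 237.3000030517578], [272.5, 235.6999969482422], [287.79998779296875, 247.0]]
```

```bash
python3 -m jog '[[0,0,0,0,-0.03,0.2,-1],[0,0,0,0,0,0.15,-1],[0,0,0,0,0,0.1,-1],[0,0,0,0,0,0,-1],[0,0,0,0,0,0,-1]]'
python3 -m jog '[[0,0,0,0,0,0.1,-1],[0,0,0,0,0,0.1,-1],[0,0,0,0,0,0,-1],[0,0,0,0,0,0,-1]]'
python3 go.py .5705 .2150 .0504 -15.6
```

```text
t: 10.88
tool_pos: [0.5698, 0.2153, 0.0589]
tool_rot: [2.501, 1.902, 0.0]
contact_force: [-0.5, 0.1, 0.4]
opening: 0.0595
grip_force: 43.7
t: 11.38
tool_pos: [0.5697, 0.2153, 0.0528]
tool_rot: [-2.501, -1.902, 0.0]
contact_force: [0.3, -0.4, -0.8]
opening: 0.059
grip_force: 43.7
t 11.38 pos [0.5697 0.2153 0.0528] yaw -15.49 tilt z [-0.  0. -1.] open 0.059 grip 43.7 F [ 0.3 -0.4 -0.8] q6 0.51
turn z total 0.02
shift total [-0.    0.03  0.08]
```

```bash
python3 -m jog '[[0,0,0,0,0.02,0.04,-1],[0,0,0,0,0,0,-1]]'; python3 -m jog '[[0,0,0,0,0,0.04,-1],[0,0,0,0,0,0,-1]]'; python3 -m jog '[[0,0,0,0,0,0.03,-1],[0,0,0,0,0,0,-1]]'
```

```text
t: 11.62
tool_pos: [0.5703, 0.2151, 0.0516]
tool_rot: [-2.501, -1.902, 0.0]
contact_force: [-0.6, -0.3, -1.4]
opening: 0.0594
grip_force: 43.7
t: 11.88
tool_pos: [0.5706, 0.2153, 0.0509]
tool_rot: [2.501, 1.902, 0.001]
contact_force: [-1.0, 0.3, 2.3]
opening: 0.0595
grip_force: 44.1
t: 12.12
tool_pos: [0.5707, 0.2154, 0.0509]
tool_rot: [-2.5, -1.902, -0.001]
contact_force: [-3.4, -0.4, 7.3]
opening: 0.0595
grip_force: 44.7
```

```bash
python3 -m jog '[[0,0,0,0,0,-0.02,-1],[0,0,0,0,0,0,-1]]' 20; python3 -m jog '[[0,0,0,0,0,0,0.42],[0,0,0,0,0,0,0.5],[0,0,0,0,0,0,0.65],[0,0,0,0,0,0,0.8],[0,0,0,0,0,0,0.9]]'; python3 -m jog '[[0,0,0,0,0,-0.2,0.9],[0,0,0,0,0,-0.4,0.9],[0,0,0,0,0,-0.8,0.9],[0,0,0,0,0,-1,0.9],[0,0,0,0,0,-1,0.9]]'; python3 -m jog '[[0,0,0,0,0,-1,1],[0,0,0,0,0,-1,1],[0,0,0,0,0,0,1]]'; python3 look.py 5; python3 rel2.py 5 ;python3 go.py .47 -.16 .2 -25.3
```

```text
t: 12.38
tool_pos: [0.5707, 0.2153, 0.0509]
tool_rot: [2.501, 1.902, 0.001]
contact_force: [-2.2, -0.7, 6.2]
opening: 0.0596
grip_force: 44.3
t: 13.0
tool_pos: [0.5703, 0.2151, 0.0501]
tool_rot: [-2.501, -1.902, 0.0]
contact_force: [0.4, -0.6, 0.5]
opening: 0.0814
grip_force: 0.0
t: 13.62
tool_pos: [0.5705, 0.2152, 0.1542]
tool_rot: [2.5, 1.902, 0.002]
contact_force: [-0.1, 0.1, 0.3]
opening: 0.0812
grip_force: 0.0
t: 14.0
tool_pos: [0.5723, 0.2156, 0.2168]
tool_rot: [2.498, 1.9, 0.011]
contact_force: [-0.3, -0.3, 0.5]
opening: 0.0856
grip_force: 0.0
obs [[284.8, 217.5], [279.8, 224.1], [274.5, 223.6], [268.6, 230.8], [269.4, 237.0], [264.1, 243.5], [262.0, 243.2], [262.0, 256.0], [268.9, 261.9], [290.1, 261.9], [291.9, 260.5], [291.9, 256.4], [286.4, 258.1], [291.9, 253.6], [291.9, 218.4]]
held [[293.29998779296875, 233.0], [289.1000061035156, 239.1999969482422], [284.29998779296875, 240.60000610351562], [269.20001220703125, 229.39999389648438], [268.79998779296875, 224.0], [272.3999938964844, 219.10000610351562], [277.29998779296875, 217.60000610351562], [292.70001220703125, 228.39999389648438]]
base2 [[288.20001220703125, 251.0], [284.1000061035156, 257.1000061035156], [279.29998779296875, 258.70001220703125], [264.20001220703125, 247.0], [264.1000061035156, 242.10000610351562], [267.70001220703125, 237.3000030517578], [272.5, 235.6999969482422], [287.79998779296875, 247.0]]
t 14.1 pos [0.5703 0.2151 0.2123] yaw -15.5 tilt z [ 6.e-04  1.e-04 -1.e+00] open 0.0852 grip 0.0 F [-0.3  0.3  0.1] q6 0.51
turn z total 1.96
shift total [-12.73   2.32   0.41]
```

View pics/l5.png

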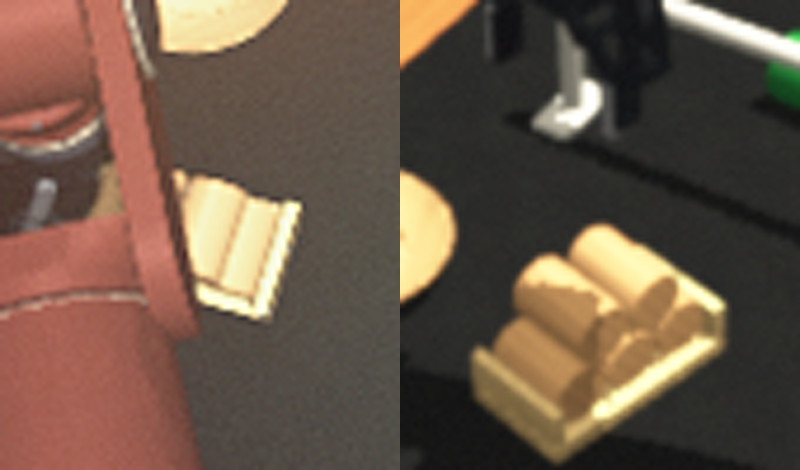

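The side view shows the thin blank saddled in the gap beside mid (px about (274,232)), with its ends in line with the neighbours. Now the thick one.

```bash
python3 -m jog '[[0,0,1,0,0,0,1],[0,0,0.96,0,0,0,1],[0,0,0,-1,0.2,0,1],[0,0,0,-1,0.2,0,1],[0,0,0,-1,0.2,0,1]]'; python3 -m jog '[[0,0,0,-1,0.2,0,1],[0,0,0,-1,0.2,0,1],[0,0,0,-1,0.2,0,1],[0,0,0,-1,0.2,0,1],[0,0,0,-1,0.2,0,1]]';  python3 -m jog '[[0,0,0,-1,0.2,0,1],[0,0,0,-1,0.2,0,1],[0,0,0,-1,0.1,0.3,1],[0,0,0,-1,0,0.8,1],[0,0,0,-0.7,0,1,1]]'; python3 -m jog '[[0,0,0,0,0,0.6,1],[0,0,0,0,0,0.6,1],[0,0,0,0,0,0,1],[0,0,0,0,0,0,1]]';python3 go.py .472 -.158 .009 -25.4
python3 - <<'E'
import pickle
from h import *
from station import viewer
d=viewer.get_image('side')
print(fine(d,(354,175,382,203))[0].round(2),fine(load()[0],(354,175,382,203))[0].round(2))
E
```

```text
t: 14.72
tool_pos: [0.5468, 0.1252, 0.2098]
tool_rot: [-2.652, -1.681, 0.005]
contact_force: [1.5, -0.3, 0.6]
opening: 0.0856
grip_force: 0.0
t: 15.35
tool_pos: [0.5098, -0.0231, 0.21]
tool_rot: [-2.652, -1.68, 0.004]
contact_force: [-0.4, 0.1, -0.0]
opening: 0.0851
grip_force: 0.0
t: 15.98
tool_pos: [0.4634, -0.1571, 0.1473]
tool_rot: [-2.654, -1.68, 0.001]
contact_force: [0.3, 0.7, 0.1]
opening: 0.0852
grip_force: 0.0
t: 16.48
tool_pos: [0.4653, -0.156, 0.1139]
tool_rot: [2.652, 1.682, 0.001]
contact_force: [-0.2, -0.3, 0.3]
opening: 0.0855
grip_force: 0.0
t 16.48 pos [ 0.4653 -0.156   0.1139] yaw -25.23 tilt z [ 1.1e-03 -5.0e-04 -1.0e+00] open 0.0855 grip 0.0 F [-0.2 -0.3  0.3] q6 -0.04
turn z total 0.03
shift total [0.04 0.23 3.5 ]
[367.36 187.45] [367.46 187.3 ]
```

```bash
python3 -m jog '[[0,0,0.03,0.04,0.23,0.5,1],[0,0,0,0,0,1,1],[0,0,0,0,0,1,1],[0,0,0,0,0,0.6,1],[0,0,0,0,0,0.33,1]]' 
python3 -m jog '[[0,0,0,0,0,0,1],[0,0,0,0,0,0,0.5],[0,0,0,0,0,0,0.4],[0,0,0,0,0,0,0.3],[0,0,0,0,0,0,0.1]]' 30
python3 -m jog '[[0,0,0,0,0,0,-0.4],[0,0,0,0,0,0,-1],[0,0,0,0,0,0,-1],[0,0,0,0,0,0,-1]]' 40
python3 go.py .472 -.158 .2
```

```text
t: 17.15
tool_pos: [0.471, -0.158, 0.0091]
tool_rot: [-2.655, -1.677, 0.001]
contact_force: [-0.3, -0.1, -0.6]
opening: 0.0852
grip_force: 0.0
t: 17.77
tool_pos: [0.4718, -0.1584, 0.0112]
tool_rot: [2.655, 1.677, 0.001]
contact_force: [-1.5, 0.5, 5.6]
opening: 0.0558
grip_force: 31.1
t: 18.27
tool_pos: [0.4718, -0.1584, 0.0112]
tool_rot: [2.655, 1.677, 0.001]
contact_force: [-2.3, 0.9, 6.3]
opening: 0.0555
grip_force: 41.1
t 18.27 pos [ 0.4718 -0.1584  0.0112] yaw -25.44 tilt z [ 9.e-04 -5.e-04 -1.e+00] open 0.0555 grip 41.1 F [-2.3  0.9  6.3] q6 -0.03
shift total [ 0.02  0.01 -6.29]
```

```bash
python3 -m jog '[[0,0,0,0,0,-0.5,-1],[0,0,0,0,0,-1,-1],[0,0,0,0,0,-1,-1],[0,0,0,0,0,-1,-1],[0,0,0,0,0,-1,-1]]' 40
python3 -m jog '[[0,0,0,0,0,-1,-1],[0,0,0,0,0,-1,-1],[0,0,0,0,0,-0.2,-1],[0,0,0,0,0,0,-1],[0,0,0,0,0,0,-1]]'
python3 go.py .5652 .1952 .2 -15.6
```

```text
t: 18.9
tool_pos: [0.4712, -0.1581, 0.1468]
tool_rot: [2.655, 1.677, 0.001]
contact_force: [0.2, -1.2, -0.4]
opening: 0.0557
grip_force: 42.8
t: 19.52
tool_pos: [0.4704, -0.1577, 0.2094]
tool_rot: [-2.654, -1.676, 0.002]
contact_force: [-0.1, 0.2, -0.6]
opening: 0.0554
grip_force: 42.8
t 19.52 pos [ 0.4704 -0.1577  0.2094] yaw -25.45 tilt z [-0.0026  0.0013 -1.    ] open 0.0554 grip 42.8 F [-0.1  0.2 -0.6] q6 -0.03
turn z total -1.97
shift total [12.18 -0.12  0.32]
```

```bash
python3 -m jog '[[0,0,-1,0,0,0,-1],[0,0,-0.97,0,0,0,-1],[0,0,0,1,0,0,-1],[0,0,0,1,0,0,-1],[0,0,0,1,0,0,-1]]'; python3 -m jog '[[0,0,0,1,0,0,-1],[0,0,0,1,0,0,-1],[0,0,0,1,0,0,-1],[0,0,0,1,0,0,-1],[0,0,0,1,0,0,-1]]';  python3 -m jog '[[0,0,0,1,0,0,-1],[0,0,0,1,0,0,-1],[0,0,0,1,0,0,-1],[0,0,0,0.6,0,0,-1],[0,0,0,0.4,0,0.2,-1]]'; python3 -m jog '[[0,0,0,0,0,0.6,-1],[0,0,0,0,0,0.6,-1],[0,0,0,0,0,0.4,-1],[0,0,0,0,0,0,-1],[0,0,0,0,0,0,-1]]'
python3 go.py .5652 .1952 .1035 -15.6
```

```text
t: 20.15
tool_pos: [0.4949, -0.0705, 0.2095]
tool_rot: [-2.501, -1.898, 0.003]
contact_force: [0.5, -0.1, -0.6]
opening: 0.0558
grip_force: 42.8
t: 20.78
tool_pos: [0.5351, 0.074, 0.2093]
tool_rot: [-2.501, -1.899, 0.004]
contact_force: [0.0, 1.1, -1.3]
opening: 0.0554
grip_force: 42.8
t: 21.4
tool_pos: [0.5681, 0.1892, 0.2046]
tool_rot: [2.502, 1.9, -0.001]
contact_force: [0.5, -0.3, -0.3]
opening: 0.0554
grip_force: 42.8
t: 22.02
tool_pos: [0.5684, 0.1884, 0.1577]
tool_rot: [2.502, 1.899, 0.001]
contact_force: [-0.1, -1.4, 0.1]
opening: 0.0559
grip_force: 42.8
t 22.02 pos [0.5684 0.1884 0.1577] yaw -15.62 tilt z [ 8.e-04  2.e-04 -1.e+00] open 0.0559 grip 42.8 F [-0.1 -1.4  0.1] q6 0.47
turn z total -0.0
shift total [ 0.19 -0.16  1.81]
```

```bash
python3 -m jog '[[0,0,0,0.19,-0.16,0,-1],[0,0,0,0,0,0.6,-1],[0,0,0,0,0,0.6,-1],[0,0,0,0,0,0.4,-1],[0,0,0,0,0,0.1,-1]]'; python3 -m jog '[[0,0,0,0,0,0.1,-1],[0,0,0,0,0,0,-1],[0,0,0,0,0,0,-1],[0,0,0,0,0,0,-1]]'
python3 go.py .5652 .1952 .1035 -15.6
python3 - <<'E'
import pickle,sys
from station import viewer,status
from h import *
p=status.get_obs()['tool_pos'];S=viewer.get_image('side');pickle.dump(S,open('side6.pkl','wb'));sys.argv=['x','6']
from rel2 import cyl,con,ux,uy
con((265,195,310,232),60,'obs')
C=np.array([.5652,.1952,0])
print('thick pred',cyl(p+[0,0,.0138],.025,.028).round(1).tolist())
for n,s in(('mid',-1),('thin',1)):print(n,cyl(C+s*.0205*uy+[0,0,.066]).round(1).tolist())
cv2.imwrite('pics/f.png',cv2.resize(S['img'][180:275,240:330],None,fx=6,fy=6,interpolation=2)[:,:,::-1])
E
```

```text
t: 22.65
tool_pos: [0.5638, 0.1951, 0.104]
tool_rot: [-2.501, -1.899, 0.005]
contact_force: [-0.1, -0.0, -1.1]
opening: 0.0555
grip_force: 42.8
t: 23.15
tool_pos: [0.5652, 0.1954, 0.1037]
tool_rot: [2.502, 1.899, 0.001]
contact_force: [0.7, 0.1, -0.6]
opening: 0.0553
grip_force: 42.8
t 23.15 pos [0.5652 0.1954 0.1037] yaw -15.59 tilt z [ 8.e-04  2.e-04 -1.e+00] open 0.0553 grip 42.8 F [ 0.7  0.1 -0.6] q6 0.48
turn z total 0.0
shift total [-0.01  0.    0.01]
obs [[273.8, 211.5], [272.0, 218.1], [275.8, 223.6], [270.6, 227.6], [268.6, 231.9], [305.4, 231.9], [304.8, 229.5], [309.9, 231.9], [309.9, 230.4], [299.8, 223.5], [293.5, 227.8], [291.5, 227.4], [290.1, 212.5], [284.6, 205.9], [278.4, 206.9]]
thick pred [[299.70001220703125, 219.3000030517578], [295.5, 227.39999389648438], [288.70001220703125, 230.39999389648438], [273.6000061035156, 219.8000030517578], [272.5, 215.39999389648438], [276.29998779296875, 208.0], [283.29998779296875, 204.89999389648438], [298.6000061035156, 215.0]]
mid [[304.1000061035156, 231.8000030517578], [300.1000061035156, 237.8000030517578], [295.6000061035156, 239.10000610351562], [280.6000061035156, 228.3000030517578], [280.1000061035156, 223.6999969482422], [283.79998779296875, 218.3000030517578], [288.3999938964844, 216.89999389648438], [303.6000061035156, 227.3000030517578]]
thin [[293.5, 238.8000030517578], [289.3999938964844, 244.89999389648438], [284.6000061035156, 246.39999389648438], [269.29998779296875, 234.89999389648438], [269.29998779296875, 229.89999389648438], [272.79998779296875, 225.10000610351562], [277.6000061035156, 223.5], [292.8999938964844, 234.39999389648438]]
```

View pics/f.png

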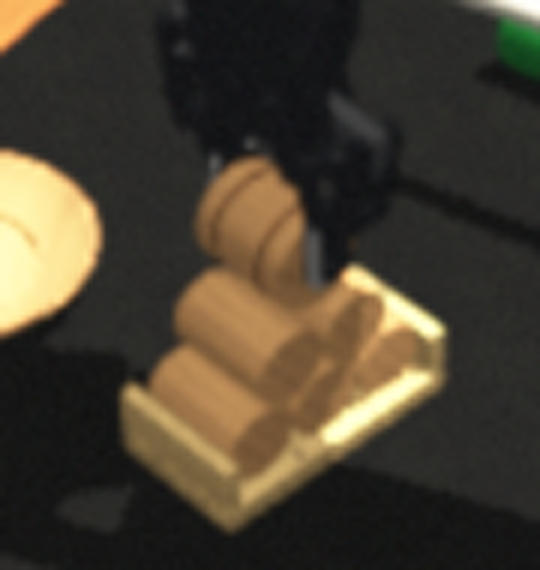

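The thick blank (two lines, px about (281,218)) is held above the second-layer pair with a gap below, parallel to them, and the stack is undisturbed. The outline comparison suggests it sits about 1 mm too far left, so I'll nudge it, let it settle and hand in.

```bash
python3 -m jog '[[0,0,0,-0.03,0,0,-1],[0,0,0,0,0,0,-1],[0,0,0,0,0,0,-1],[0,0,0,0,0,0,-1],[0,0,0,0,0,0,-1]]'; python3 -m jog '[[0,0,0,0,0,0,-1],[0,0,0,0,0,0,-1],[0,0,0,0,0,0,-1],[0,0,0,0,0,0,-1]]'
python3 -c "
from station import status,finish_job
o=status.get_obs();print(o['tool_pos'],abs(o['dq']).max(),o['contact_force'],o['grip_force']);print(finish_job())"
```

```text
t: 23.82
tool_pos: [0.5647, 0.1945, 0.1032]
tool_rot: [-2.502, -1.9, 0.0]
contact_force: [-0.3, 0.8, -1.0]
opening: 0.0556
grip_force: 42.8
t: 24.32
tool_pos: [0.5647, 0.1945, 0.1032]
tool_rot: [-2.502, -1.9, -0.0]
contact_force: [-0.7, 0.3, -1.5]
opening: 0.0559
grip_force: 42.8
[0.56468365 0.19453636 0.103223  ] 0.002624682381634229 [-0.74362286  0.2680775  -1.49569834] 42.80051529407501
the job is handed in; nothing more can be done
None
```

The job is handed in at 24 s: the thin blank is saddled in the empty gap and released, and the thick one is held still about 1 cm above its place on top, centred to within about 1–2 mm by my measurements.

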